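# Load the control tube into the polarimeter and lock the sample compartment

## Robot

A 7-joint arm with a two-finger parallel gripper is mounted at the origin on the work surface. World frame = base frame: x ahead of the robot, y to its left, z up, the work surface at z = 0. Lengths are in m, angles in rad, forces in N, time in s.
With the tool pointing down it reaches from about 0.425 to 0.95 m from the base axis. Payload 4.7 kg.
Tool frame: the origin (TCP) lies between the finger pads; the fingertips stand 25 mm ahead of it and the grasp point (between the pads) lies 6 mm ahead of it; x points along the fingers, z is the direction in which the jaws open and shut, and the axes are right-handed (so a half turn about x gives the same grasp; the last joint's range is limited). The gripper opens to 85 mm and grips with 20 to 120 N. Pads are 22 mm wide; open, the fingers measure 114 mm over their backs; the gripper's body (76 mm by 85 mm) begins 54 mm behind the grasp point. The pads swing forward as they close: fully open they stand 13 mm farther back than shut.
Start: joints at [-1.147, 0.469, -0.049, 1.532, 0.024, 1.141, -0.082], TCP at [0.295, 0.607, 0.256] pointing down, gripper open.
Joint ranges: [-2.59, 2.59], [-0.33, 1.99], [-1.39, 1.29], [0.1, 2.45], [-1.04, 4.18], [0.21, 1.99], [-2.66, 2.66]. Speed limits (rad/s): [2.57, 2.57, 3.14, 3.14, 3.14, 3.14, 3.14].

## Interface

Orientations are given as a 3x3 rotation matrix whose columns are the frame's x, y, z axes.
In Python, from rig import * gives the robot as it stands. Calls block until the motion is done:
- movep(position, orientation): joint-space move of the TCP to a pose.
- move_l(position, attitude=None, feed=0.15, until_force=None): straight line of the TCP; attitude=None keeps the orientation; feed is the mean speed in m/s. With until_force (N) it stops when the force on the tool has changed by that much, and returns True; else False.
- move_joints(angles): joint-space move.
- command_gripper(opening, newtons=None): finger opening in m; newtons is the grip in N (None keeps the last); returns when the fingers have stopped.
- sleep(seconds).
- inverse_kinematics(position, orientation): joint angles nearest the present ones, or None.
- sense(): the state.
- camera(name): name is "scene" or "top" or "wrist"; returns (picture, depth): 420x560x3 uint8, red, green, blue; 420x560 float32, m along the optical axis (not along the pixel's ray), 0 where there is no reading.
- camera_params(name): a dict with "K" (3x3 intrinsics, pixels), "position" and "rotation" of the camera in the world; the wrist camera has in their place "tool_from_camera" (4x4, takes a point from camera to tool coordinates, whose origin is the TCP and whose axes are the tool frame's). Camera axes: x right, y down, z forward; pixel columns grow to the right and rows downward; lengths in m; the calibration is good to about 2 mm. A picture is of the moment at which its call begins: read the wrist's pose just before it. camera_params takes no time and is no camera call.
A pose or a line that the arm cannot do raises Unreachable and nothing moves.
- finish_job(): hands the job in, once; it reports no verdict.
The state is a dict: "time_s": time; "joint_pos": joint angles; "qd": joint speeds; "joint_efforts": joint torques, N m; "position": TCP position; "tcp_rot": TCP orientation; "wrist_force": force on the tool from outside, world axes, zero at the start; "ft_torque": the same for the moment, N m; "finger_gap": finger opening in m.
Only numpy, scipy, OpenCV 4.12 (cv2) and the standard library are available. Lean on these libraries where they do the work, as an engineer would, in place of code of your own. Each camera call takes 0.05 s, during which the arm holds its last target.

## Task

Take the long plain tube from the wooden rack (not the short one, not the one with the bulb) and lay it in the two V saddles of the polarimeter's sloping sample compartment without dropping it. Then swing the hinged cover down and press it until its catch holds it shut, and turn the lock knob clockwise until the sprung follower drops into the notch of its cam and stays there. Leave the other tubes and the things standing around where they are.

Things in the scene. Friction and masses are not known exactly. Their poses are not given: they have to be found in the camera images.
- chassis: Sloping sample compartment of the polarimeter (fixed, on a pillar). Origin: centre of a tube lying in the saddles, 165 mm above the bench. Tilted 0.49 rad (28 deg): its y axis runs along the compartment DOWN the slope (-y high end: dial and eyepiece; +y low end: lamp house), x is level, across, towards the lock knob, z is square to the compartment, up, leaning to the low end.
- seat (a point): Same point and axes as chassis. Frame in mm: two V saddles (45 deg flanks, 20 long, tops z = -4, 41 wide over all) at y = -70 and 70 carry the tube's end caps; bulkheads at y = -88 and 88, 78 wide, up to z = 22; low side walls at x = -32..-28 and 28..32, tops z = -9; floor z = -26. Between the saddles there is room for fingers beside the tube.
- polarimeter: The whole instrument: foot 150 (x) x 270 (y) x 18 mm, origin at the centre of its underside on the bench, straight below the seat; x and y as for the compartment but level. Ends, in the compartment's frame (mm): dial, radius 58, at y = -111..-124, eyepiece to y = -236, radius 20; lamp house 74 x 74 at y = 130..192.
- cover (a joint): Angle of the dark cover (hood) over the compartment, rad: 0 = shut, positive = open, up to 2.05; opening swings its tongue side up and towards -x of the compartment. The hinge is stiff: the cover stays at any angle and takes about 2 N at its free edge to move; over the last 5 mm it takes 5 to 8 N there to press it past a sprung ball catch, which then holds it at 0.
- hinge (a point): Middle of the cover's hinge line, at x = -36, y = 0, z = -12 mm of the compartment; the line is parallel to its y axis. Shut, the hood spans x = -36..37, y = -86..86, outer side of its flat top at z = 20, front skirt at x = 35..37 down to z = -22; in the skirt's middle a steel tongue, 20 wide, sticks out to x = 60, z = -22..-17. Open, all this turns about the hinge.
- cam (a joint): Lock knob, rad, 0 to 2.7, growing CLOCKWISE seen from above the slope. At 2.3 the follower sits in the notch: locked, bar along the compartment's x, a steel sector over the tongue. Below 1.3 the sector clears the tongue; turned further with the cover open it bars the cover. Past 2.5 the follower climbs out. Takes 0.1 N m, out of the notch 0.25 N m; let go at 2.15 to 2.45 it centres itself.
- knob_grip (a point): Grip of the lock knob: on its axis, mid-height of its bar, at x = 86, y = 0, z = 7 mm of the compartment. z = turning axis = the compartment's z. The black bar lies along this point's x: 64 long, 12 thick, 26 high (13 above and below). Under it a hub (radius 16, 11 below this point) and the sector (reaches 36 from the axis, 17 below). The shut hood is 49 from the axis.
- follower (a joint): Travel of the sprung follower, m: 0 = dropped into the notch, 0.003 to 0.006 = pushed back by the rim of the cam. It is a plunger with a roller that points at the knob's axis from the high side, in a steel guide block 26 x 22 mm at x = 86, y = -64 mm of the compartment (top z = -22), on the lock shelf (x 32..126, y -97..53, top z = -38); a black button on its rear end moves with it.
- control_tube_center (a point): Centre of the tube to be loaded: long and plain, 150 mm long, dark body of 24 mm diameter, at both ends a knurled steel cap 22 mm long and 30 mm in diameter; 180 g. Its axis is this point's y axis. Either end may face up the slope. In the rack its centre is 36 mm above the bench.
- short_tube_center (a point): Centre of the short tube, 100 mm long, 24 mm diameter with 30 mm end caps, axis along y. To be left alone.
- bulb_tube_center (a point): Centre of the other long tube, pale, 150 mm long, with a round bulb of 38 mm diameter in its middle, axis along y. To be left alone.
- rack: Wooden tube rack, 205 (x) x 100 (y) mm, fixed, origin at the centre of its underside. Three tubes lie in it along its y axis, at x = -66, 0 and 66 mm in any order, centres 36 mm above the bench, in V notches of two ribs at y = -30 and 30 (10 wide, tops 34 high); between the ribs the rack is 10 mm high.
- lens_stand: Bystander: black lens holder (disc of 96 mm diameter) on a post with a round foot of 80 mm, 198 mm tall; origin at the centre of the foot's underside.
- reagent: Bystander: amber bottle, 58 mm diameter, 115 mm tall; origin at the centre of its underside.
- lens_case: Bystander: flat dark wooden case 170 x 110 x 36 mm; origin at the centre of its underside.
There are look-alikes about, which are no part of the job. Leave any turquoise look-alike of the part that bears control_tube_center alone.

How it is judged:
On the way, in this order (a step that is already met when the one before it is completed fails the run):
1. the long plain tube lies in both saddles, let go (x of control_tube_center in the frame of chassis between -0.004 and 0.004 m and y of control_tube_center in the frame of chassis between -0.016 and 0.016 m and z of control_tube_center in the frame of chassis between -0.004 and 0.004 m and contact force between the fingers and control_tube below 0.1 N), for 0.2 s.
2. the cover is shut and past its catch, before the lock is turned home (value of joint cover below 0.03 rad), for 0.2 s.
3. the follower has dropped into the notch of the cam (value of joint follower below 0.0015 m and value of joint cam between 2.2 and 2.4 rad), for 0.2 s.
At the end, for the whole second after the job is handed in: The long plain tube rests in both saddles (centre within 4 mm across and in height and 16 mm along the compartment, axis within 0.08 rad), the cover is shut (hinge under 0.03 rad), and the knob is at rest with the follower in the notch (follower travel under 1.5 mm, knob within 0.1 rad of 2.3) (all of step 3 and x of control_tube_center in the frame of chassis between -0.004 and 0.004 m and y of control_tube_center in the frame of chassis between -0.016 and 0.016 m and z of control_tube_center in the frame of chassis between -0.004 and 0.004 m and angle between the y axis of control_tube_center and the y axis of chassis, either way round below 0.08 rad and value of joint cover below 0.03 rad and velocity of joint cam below 0.1 rad/s); the robot touches nothing.
It fails at once if the long plain tube was dropped or thrown (faster than 0.5 m/s out of the fingers) (linear speed of control_tube above 0.5 m/s and contact force between the fingers and control_tube below 0.1 N).
It fails at once if another tube was moved more than 25 mm (distance of any of short_tube_center, bulb_tube_center from where it was at the start of the episode above 0.025 m).
It fails at once if a bystander was pushed more than 30 mm (distance of any of lens_stand, reagent, lens_case from where it was at the start of the episode above 0.03 m).
It also fails if it takes over 70 s, if anything falls off the work surface, if the arm or the gripper's body presses on something with over 40 N, if the wrist force passes 120 N, or if a joint passes its speed limit or range.

## Working session

There is one attempt and no reset: what is moved stays moved. The work goes in short steps, each a Python script; the robot and the scene stay as the last script left them, time stands still between calls to the robot, and variables do not carry over. Pictures are saved under pics/ and viewed, and the job is handed in when it is done.

```bash
ls; mkdir -p pics; python3 - <<'E'
from rig import *
import cv2,numpy as np
s=sense();print(s['time_s'],s['position'],s['tcp_rot'],s['finger_gap'])
for n in ['scene','top','wrist']:
    im,d=camera(n);cv2.imwrite(f'pics/{n}0.png',im[:,:,::-1]);np.savez(f'{n}0.npz',im=im,d=d)
    p=camera_params(n);print(n,p, (d>0).mean(), d.max())
E
```

```text
pics
0.0 [0.29506903 0.60648331 0.25525331] [[-7.88203090e-04 -8.99227262e-01  4.37481096e-01]
 [-1.84432891e-03  4.37481795e-01  8.99225376e-01]
 [-9.99997989e-01 -9.80868115e-05 -2.00329534e-03]] 0.08558172105633331
scene {'K': array([[464.45199679,   0.        , 268.70382716],
       [  0.        , 464.45199679, 211.98633307],
       [  0.        ,   0.        ,   1.        ]]), 'position': array([ 1.40997933, -0.13846064,  1.28990119]), 'rotation': array([[ 0.16005844,  0.79556987, -0.58433713],
       [ 0.98703612, -0.12187038,  0.1044381 ],
       [ 0.01187441, -0.59347805, -0.80476258]])} 0.9961692176870748 3.1067584
top {'K': array([[545.69742585,   0.        , 281.17364675],
       [  0.        , 545.69742585, 205.82951545],
       [  0.        ,   0.        ,   1.        ]]), 'position': array([0.45689408, 0.01779419, 1.64906381]), 'rotation': array([[-0.02437389, -0.99796792,  0.05887224],
       [-0.99966034,  0.02378706, -0.01064816],
       [ 0.00922612, -0.05911178, -0.99820873]])} 0.9959651360544217 2.4956565
wrist {'K': array([[321.71367643,   0.        , 271.19214936],
       [  0.        , 321.71367643, 205.14128986],
       [  0.        ,   0.        ,   1.        ]]), 'tool_from_camera': array([[-4.72829341e-05, -2.87893251e-01,  9.57662505e-01,
        -1.18792734e-01],
       [-7.79251431e-04, -9.57662205e-01, -2.87893200e-01,
         7.39348356e-02],
       [ 9.99999695e-01, -7.59872313e-04, -1.79060149e-04,
         2.23678495e-04],
       [ 0.00000000e+00,  0.00000000e+00,  0.00000000e+00,
         1.00000000e+00]])} 0.9959821428571428 0.48941132
```

View pics/scene0.png

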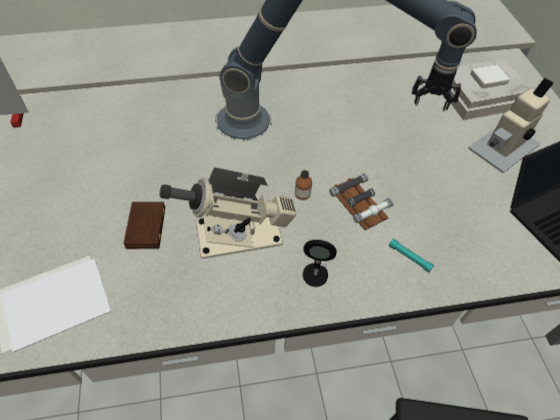

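View pics/top0.png

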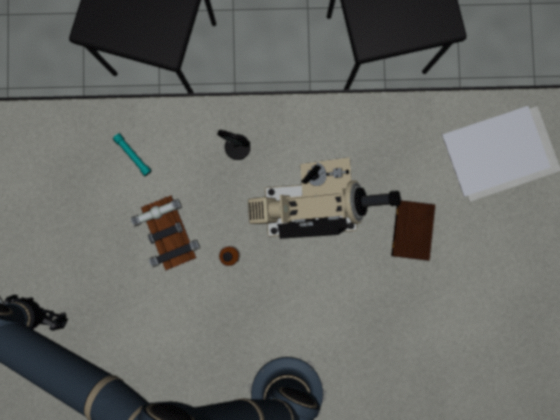

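View pics/wrist0.png

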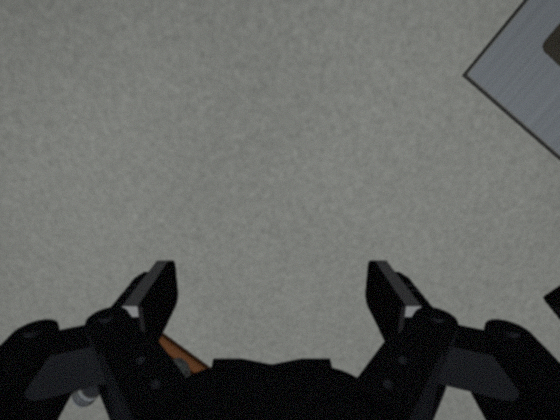

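```bash
python3 - <<'E'
import cv2,numpy as np
a=np.load('top0.npz')['im'][:,:,::-1];b=np.load('scene0.npz')['im'][:,:,::-1]
def c(im,x0,y0,x1,y1,f,n): cv2.imwrite(n,cv2.resize(im[y0:y1,x0:x1],None,fx=f,fy=f,interpolation=cv2.INTER_CUBIC))
c(a,100,120,260,280,4,'pics/c_top_rack.png')
c(a,235,145,415,260,4,'pics/c_top_pol.png')
c(b,150,150,310,270,5,'pics/c_sc_pol.png')
E
```

```text
(no output)
```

View pics/c_top_rack.png

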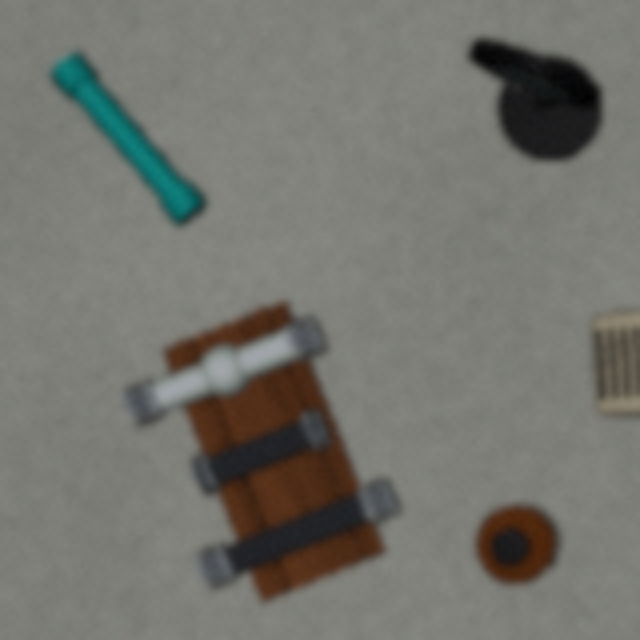

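View pics/c_top_pol.png

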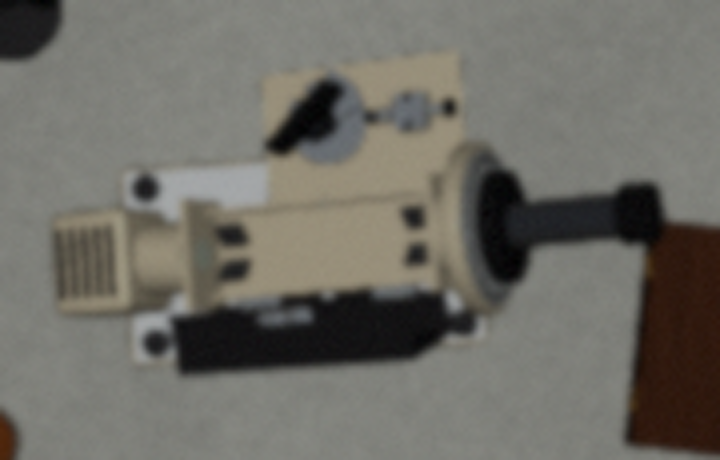

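View pics/c_sc_pol.png

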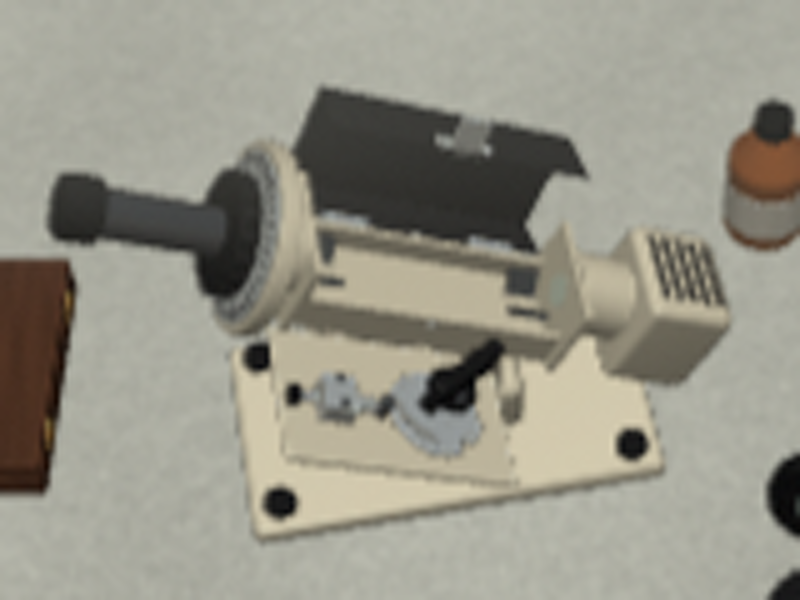

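Candidates: turquoise look-alike (131,155) must be left alone; bulb tube pale (157,212); short dark tube (165,233); long dark tube with caps at (154,261) and (195,244), centre ≈(175,253). The last one fits: dark, plain, about 1.5 times the short one's length, no bulb. The enlarged crop confirms it. The lamp house lies to +y, the cover is wide open, and the knob bar is diagonal.

```bash
cat > h.py <<'E'
import numpy as np,cv2
from rig import *
def cam(n):
    p=camera_params(n)
    if n=='wrist':
        s=sense();T=np.eye(4);T[:3,:3]=s['tcp_rot'];T[:3,3]=s['position'];T=T@p['tool_from_camera']
        return p['K'],T[:3,:3],T[:3,3]
    return p['K'],np.array(p['rotation']),np.array(p['position'])
def ray(C,uv):
    K,R,t=C;d=R@np.linalg.solve(K,np.array([uv[0],uv[1],1.]));return t,d
def onplane(C,uv,z):
    t,d=ray(C,uv);return t+d*(z-t[2])/d[2]
def cloud(C,d):
    K,R,t=C;v,u=np.indices(d.shape);P=np.stack([(u-K[0,2])/K[0,0]*d,(v-K[1,2])/K[1,1]*d,d],-1)
    return P@R.T+t
def proj(C,P):
    K,R,t=C;q=(np.atleast_2d(P)-t)@R@K.T;return q[:,:2]/q[:,2:]
def crop(im,x0,y0,x1,y1,f,n): cv2.imwrite('pics/'+n,cv2.resize(im[y0:y1,x0:x1,::-1],None,fx=f,fy=f,interpolation=cv2.INTER_CUBIC))
E
python3 - <<'E'
from h import *
C=cam('top');d=np.load('top0.npz')['d']
a=onplane(C,(154.5,261.2),.036);b=onplane(C,(195,244.5),.036)
print(a,b,(a+b)/2,np.linalg.norm(a-b),np.degrees(np.arctan2(*(b-a)[[1,0]])))
W=cloud(C,d)
print('tube depth pt',W[253,175],'bottle',W[256,228])
# foot corners feet: rubber knobs at crop -> px
for q in [(146,188),(157,342),(463,323)]: print('knob',onplane(C,(235+q[0]/4,145+q[1]/4),.02))
for q in [(90,262),(492,222),(640,210),(318,115),(410,110),(285,318)]:
    u,v=int(235+q[0]/4),int(145+q[1]/4);print(q,W[v,u])
for n in [('bottle',228,256),('lens',236,147),('lensdisc',228,137),('case',413,230)]: print(n[0],W[n[2],n[1]])
E
```

```text
[0.39801841 0.37654983 0.036     ] [0.44404057 0.25705482 0.036     ] [0.42102949 0.31680232 0.036     ] 0.12805115178816298 -68.93636875810678
tube depth pt [0.42091566 0.31309143 0.05252753] bottle [0.41032732 0.15357844 0.11556019]
knob [0.59513791 0.02836747 0.02      ]
knob [0.47978282 0.02285655 0.02      ]
knob [ 0.48841612 -0.20595382  0.02      ]
(90, 262) [0.53690421 0.06950406 0.12138811]
(492, 222) [ 0.5488123  -0.19306997  0.26368204]
(640, 210) [ 0.55236916 -0.28193414  0.2902542 ]
(318, 115) [ 0.63115355 -0.08935358  0.1740607 ]
(410, 110) [ 0.63245432 -0.15204234  0.17386102]
(285, 318) [ 0.49157277 -0.06042434  0.23587107]
bottle [0.41032732 0.15357844 0.11556019]
lens [0.73224296 0.13144763 0.0268169 ]
lensdisc [0.73435923 0.14199377 0.17864083]
case [0.45689408 0.01779419 1.64906381]
```

```bash
cat >> h.py <<'E'
def chassis(x,y,yaw):
    Rz=np.array([[np.cos(yaw),-np.sin(yaw),0],[np.sin(yaw),np.cos(yaw),0],[0,0,1]])
    t=-0.49  # y axis runs down
    Rx=np.array([[1,0,0],[0,np.cos(t),-np.sin(t)],[0,np.sin(t),np.cos(t)]])
    return Rz@Rx, np.array([x,y,.165])
def toolR(Rc,phi):
    """tool x = -zc, tool z (jaw) at angle phi from xc in compartment plane"""
    z=Rc@np.array([np.cos(phi),np.sin(phi),0]);x=-Rc[:,2];return np.stack([x,np.cross(z,x),z],1)
E
python3 - <<'E'
from h import *
Rc,p=chassis(.54,-.08,.0376)
print(Rc)
def t(n,P,R):
    q=inverse_kinematics(P,R);print(n,None if q is None else np.round(q,2))
for phi in (0,np.pi):
    for z in (.2,.1,.015): t(f'seat {phi:.1f} {z}',p+Rc@[0,0,z],toolR(Rc,phi))
for a in (0.05,0.6,1.2,1.8,2.3):
    bar=2.3-a
    for k in (0,1): 
        t(f'knob {a} {k}',p+Rc@[.086,0,.015],toolR(Rc,bar+np.pi/2+k*np.pi))
tb=np.array([.421,.317,.045]);ang=np.radians(-68.9)
for k in (0,1):
    ay=np.array([np.cos(ang),np.sin(ang),0])*(1-2*k);x=np.array([0,0,-1.]);z=np.cross(x,ay)
    t(f'tube {k}',tb,np.stack([x,ay,z],1))
E
```

```text
[[ 0.9992932  -0.0331679  -0.01769136]
 [ 0.03759114  0.88170923  0.47029325]
 [ 0.         -0.47062589  0.88233286]]
seat 0.0 0.2 [-0.82  0.24  0.58  1.79  0.37  1.28 -0.34]
seat 0.0 0.1 [-0.69  0.31  0.54  1.92  0.38  1.06 -0.34]
seat 0.0 0.015 [-0.61  0.41  0.54  2.    0.38  0.86 -0.33]
seat 3.1 0.2 [-0.22  0.23 -0.15  1.76  0.51  1.36  2.65]
seat 3.1 0.1 [-0.17  0.29 -0.12  1.89  0.56  1.16  2.62]
seat 3.1 0.015 [-0.12  0.38 -0.08  1.97  0.63  0.99  2.57]
knob 0.05 0 [-0.88  0.77  1.11  1.81 -0.24  0.88 -2.21]
knob 0.05 1 [-0.45  0.52  0.39  1.79  0.37  0.94  0.38]
knob 0.6 0 [ 0.58  0.82 -1.18  1.72  1.16  1.55  2.41]
knob 0.6 1 [-0.54  0.54  0.51  1.79  0.3   0.91 -0.1 ]
knob 1.2 0 [-0.16  0.5  -0.01  1.77  0.58  1.03  2.2 ]
knob 1.2 1 [-0.6   0.56  0.61  1.8   0.23  0.9  -0.64]
knob 1.8 0 [-0.25  0.5   0.12  1.78  0.52  1.    1.65]
knob 1.8 1 [-0.63  0.57  0.66  1.8   0.2   0.89 -1.21]
knob 2.3 0 [-0.32  0.5   0.2   1.78  0.48  0.98  1.18]
knob 2.3 1 [-0.71  0.61  0.78  1.8   0.1   0.88 -1.63]
tube 0 [-0.37  0.56 -0.46  2.03  0.41  0.63  2.41]
tube 1 [-0.82  0.52  0.12  2.06 -0.12  0.57 -0.25]
```

```bash
python3 - <<'E'
from h import *
Rc,p=chassis(.54,-.08,.0376)
movep(p+Rc@[0.03,0,.2],toolR(Rc,0))
C=cam('wrist');im,d=camera('wrist');np.savez('w1.npz',im=im,d=d,K=C[0],R=C[1],t=C[2])
cv2.imwrite('pics/w1.png',im[:,:,::-1]);print(sense()['time_s'],sense()['position'])
E
```

```text
2.55 [0.56655151 0.01640373 0.34120323]
```

View pics/w1.png

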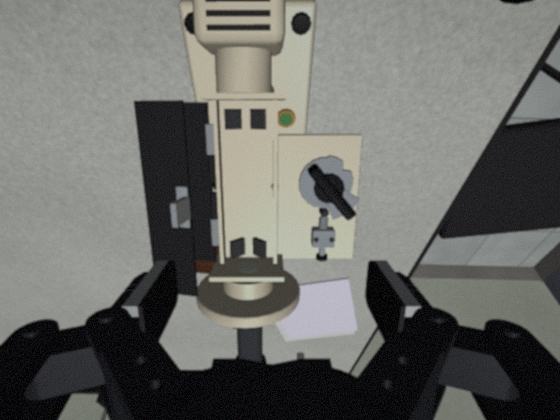

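```bash
python3 - <<'E'
from h import *
w=np.load('w1.npz');im=w['im'];crop(im,180,80,380,280,4,'w1c.png')
C=(w['K'],w['R'],w['t']);W=cloud(C,w['d']);Rc,p=chassis(.54,-.08,.0376)
L=(W-p)@Rc
np.set_printoptions(precision=1,suppress=True)
for v in (100,110,120,130,150,180,210,230,240,245,250,265,275): print(v,[tuple(np.round(L[v,u]*1000,0).astype(int)) for u in range(208,292,7)])
E
```

```text
100 [(np.int64(-33), np.int64(82), np.int64(-16)), (np.int64(-25), np.int64(82), np.int64(-9)), (np.int64(-19), np.int64(83), np.int64(-16)), (np.int64(-12), np.int64(83), np.int64(-16)), (np.int64(-3), np.int64(82), np.int64(4)), (np.int64(3), np.int64(82), np.int64(4)), (np.int64(10), np.int64(82), np.int64(3)), (np.int64(16), np.int64(83), np.int64(-16)), (np.int64(22), np.int64(83), np.int64(-18)), (np.int64(29), np.int64(83), np.int64(-16)), (np.int64(36), np.int64(83), np.int64(-18)), (np.int64(47), np.int64(85), np.int64(-119))]
110 [(np.int64(-33), np.int64(73), np.int64(-12)), (np.int64(-25), np.int64(73), np.int64(-10)), (np.int64(-21), np.int64(73), np.int64(-27)), (np.int64(-12), np.int64(73), np.int64(-8)), (np.int64(-5), np.int64(73), np.int64(-13)), (np.int64(1), np.int64(73), np.int64(-27)), (np.int64(8), np.int64(73), np.int64(-18)), (np.int64(16), np.int64(73), np.int64(-10)), (np.int64(23), np.int64(73), np.int64(-7)), (np.int64(29), np.int64(73), np.int64(-27)), (np.int64(39), np.int64(73), np.int64(-126)), (np.int64(48), np.int64(73), np.int64(-121))]
120 [(np.in
[... 5374 characters left out ...]
int64(-8)), (np.int64(30), np.int64(-94), np.int64(-7)), (np.int64(37), np.int64(-93), np.int64(-7)), (np.int64(61), np.int64(-256), np.int64(-322))]
275 [(np.int64(-46), np.int64(-118), np.int64(-27)), (np.int64(-29), np.int64(-93), np.int64(16)), (np.int64(-22), np.int64(-94), np.int64(15)), (np.int64(-15), np.int64(-94), np.int64(15)), (np.int64(-7), np.int64(-94), np.int64(16)), (np.int64(0), np.int64(-93), np.int64(17)), (np.int64(8), np.int64(-93), np.int64(16)), (np.int64(15), np.int64(-93), np.int64(16)), (np.int64(22), np.int64(-93), np.int64(16)), (np.int64(30), np.int64(-94), np.int64(16)), (np.int64(37), np.int64(-93), np.int64(16)), (np.int64(46), np.int64(-117), np.int64(-26))]
```

View pics/w1c.png

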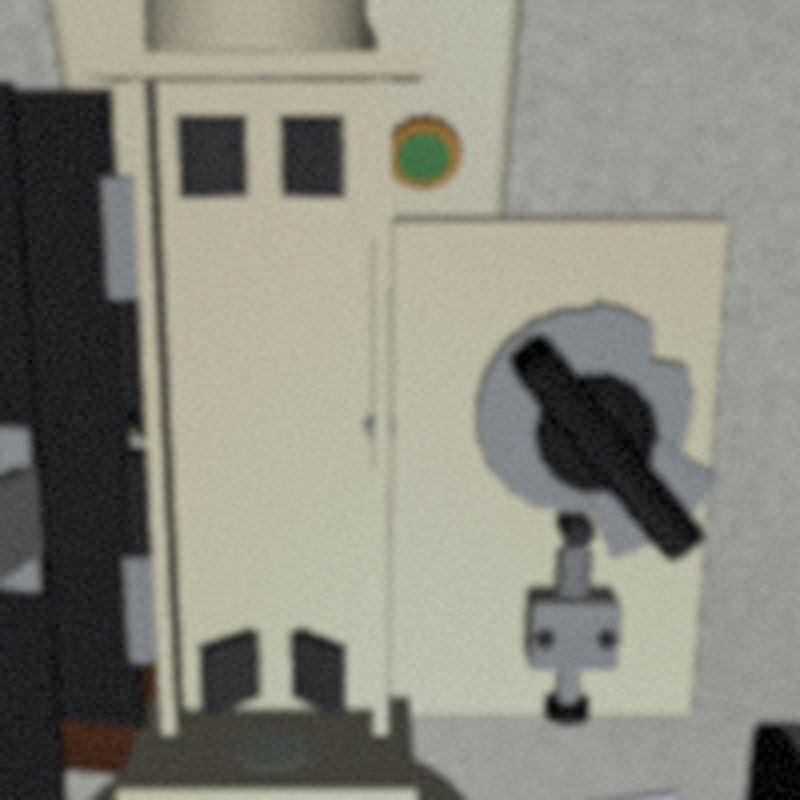

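```bash
cat > fit.py <<'E'
from h import *
w=np.load('w1.npz');im=w['im'].astype(int);C=(w['K'],w['R'],w['t']);W=cloud(C,w['d'])
x,y,yaw=.54,-.08,.0376
dark=(im.max(2)<95)
dark=cv2.erode(dark.astype(np.uint8),np.ones((3,3)))>0
for it in range(4):
    Rc,p=chassis(x,y,yaw);p=p.copy();L=(W-p)@Rc*1000
    X,Y,Z=L[...,0],L[...,1],L[...,2]
    res=[]
    for ys in (70,-70):
        m=dark&(abs(Y-ys)<9)&(abs(X)<21)&(Z>-24)&(Z<-3)
        r=m&(X>4);l=m&(X<-4)
        cr=np.median((X-Z)[r]);cl=np.median((-X-Z)[l])   # expect 21.2
        res.append(((cr-cl)/2,-(cr+cl)/2,r.sum(),l.sum(),Y[m].mean()))
    hi=(abs(X)<25)&(Y<-80)&(Y>-105)&(Z>-5)&(Z<15)
    lo=(abs(X)<25)&(Y>75)&(Y<95)&(Z>-15)&(Z<10)
    yh,yl=np.median(Y[hi]),np.median(Y[lo])
    fl=(abs(X)<22)&(abs(Y)<50)&(abs(Z+26)<6)
    A=np.c_[X[fl],Y[fl],np.ones(fl.sum())];pl=np.linalg.lstsq(A,Z[fl],rcond=None)[0]
    print(np.round([x,y,yaw],4),[np.round(r,1) for r in res],yh,yl,pl)
    dx=(res[0][0]+res[1][0])/2;dy=(yh+yl)/2;dyaw=-(res[0][0]-res[1][0])/140
    s=Rc@np.array([dx,dy,0])/1000
    # keep z fixed: use horizontal shift
    Rl=Rc[:,0];h=np.array([-Rl[1],Rl[0]])
    x+=Rl[0]*dx/1000+h[0]*dy/1000*np.cos(.49);y+=Rl[1]*dx/1000+h[1]*dy/1000*np.cos(.49);yaw+=dyaw
# knob & cover in final frame
Rc,p=chassis(x,y,yaw);L=(W-p)@Rc*1000
blk=(im.max(2)<70)
k=blk&(abs(L[...,0]-86)<45)&(abs(L[...,1])<45)&(L[...,2]>10)&(L[...,2]<30)
q=L[k];c,_,v=(lambda q:(q.mean(0),*np.linalg.svd((q-q.mean(0))[:,:2],full_matrices=False)[1:]))(q)
print('bar',k.sum(),c,np.median(q[:,2]),'ang',np.arctan2(v[0,1],v[0,0]))
E
python3 fit.py
```

```text
[ 0.54   -0.08    0.0376] [array([  3.8, -22.6, 133. , 145. ,  67. ]), array([  4. , -22.6, 110. , 117. , -71.8])] -93.32084331123392 82.07858236542846 [ 2.70952451e-03 -1.12977671e-04 -2.72718164e+01]
[ 0.5441 -0.0848  0.0394] [array([  0. , -20.2, 193. , 223. ,  69.3]), array([  0. , -20.3, 144. , 159. , -69.4])] -88.90992018715566 77.45863427743495 [ 1.04238413e-03 -6.12154346e-04 -2.49253133e+01]
[ 0.5443 -0.0899  0.0394] [array([ -0. , -17.8, 110. , 132. ,  72.2]), array([  0. , -17.9,  76. ,  89. , -67.8])] -84.44646532282158 79.98547227922013 [ 9.13581049e-04 -4.33472290e-04 -2.25422499e+01]
[ 0.5444 -0.0918  0.0396] [array([ -0. , -16.9,  89. , 107. ,  73.4]), array([ -0., -17.,  59.,  65., -67.])] -82.71862484077857 80.78778715892595 [ 8.21979323e-04 -5.75618078e-04 -2.16396042e+01]
bar 735 [83.5191555   8.98801935 24.06976027] 24.40930015198378 ang -0.8703817008134855
```

```bash
cat >> h.py <<'E'
CH=(.5441,-.0851,.0394)
Rc,pc=chassis(*CH);pc[2]=.1657
def W_(x,y,z): return pc+Rc@(np.array([x,y,z])/1000.)
def tubeR(ang):
    ay=-np.array([np.cos(ang),np.sin(ang),0]);x=np.array([0,0,-1.]);return np.stack([x,ay,np.cross(x,ay)],1)
E
python3 - <<'E'
from h import *
ang=np.radians(-68.9)
command_gripper(.05,30)
movep([.421,.317,.22],tubeR(ang))
C=cam('wrist');im,d=camera('wrist');np.savez('w2.npz',im=im,d=d,K=C[0],R=C[1],t=C[2])
cv2.imwrite('pics/w2.png',im[:,:,::-1]);s=sense();print(s['time_s'],s['position'],s['finger_gap'])
E
```

```text
4.3917 [0.42220419 0.31611067 0.22044498] 0.04979995075025957
```

View pics/w2.png

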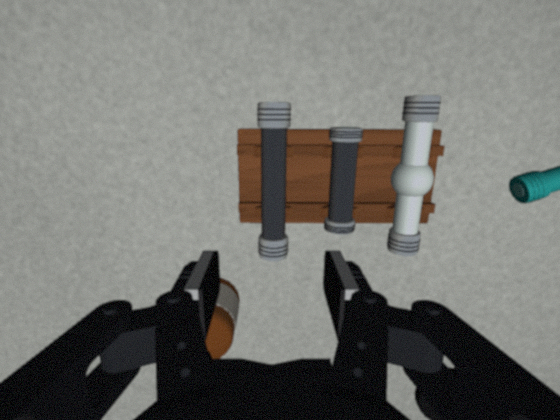

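The enlarged wrist view shows the long plain tube at (273,180), caps at (274,115) and (273,245). The short tube is at (342,180), the bulb tube at (412,180), and the turquoise one at (535,185).

```bash
python3 - <<'E'
from h import *
w=np.load('w2.npz');im=w['im'].astype(int);C=(w['K'],w['R'],w['t']);W=cloud(C,w['d'])
sat=im.max(2)-im.min(2)
sub=np.zeros(im.shape[:2],bool);sub[98:262,250:300]=True
z=W[...,2]
m=sub&(z>.038)&(sat<40)&(z<.07)
P=W[m];print(m.sum(),np.percentile(z[m],[1,50,99]))
c=P[:,:2].mean(0);u,s,v=np.linalg.svd(P[:,:2]-c,full_matrices=False);a=v[0]
t=(P[:,:2]-c)@a;n=(P[:,:2]-c)@v[1]
lo,hi=np.percentile(t,[.5,99.5]);l2,h2=np.percentile(n,[1,99])
print(c,'len',hi-lo,'w',h2-l2)
cc=c+a*(lo+hi)/2+v[1]*(l2+h2)/2
print('center',cc,'ang',np.degrees(np.arctan2(a[1],a[0])))
body=abs(t-(lo+hi)/2)<.045
print('body w mid',np.percentile(n[body],[1,99]),'top z',np.percentile(P[body,2],95))
# rack floor
print('axis by image', [onplane(C,q,.036) for q in ((274,115),(273,246))])
E
```

```text
4216 [0.03923802 0.04816029 0.05276584]
[0.42040001 0.32616008] len 0.148388404357145 w 0.027791607763403524
center [0.42217935 0.32139695] ang 110.76709396278709
body w mid [-0.01153444  0.01159541] top z 0.04971038845709282
axis by image [array([0.40008873, 0.38064922, 0.036     ]), array([0.4455669 , 0.25982036, 0.036     ])]
```

```bash
python3 - <<'E'
from h import *
R=tubeR(np.radians(-69.2))
movep([.4222,.3212,.12],R)
print(sense()['position'],sense()['wrist_force'])
print(move_l([.4222,.3212,.0505],feed=.1,until_force=12))
print(sense()['position'])
command_gripper(.0,40);sleep(.2)
s=sense();print(s['finger_gap'],s['wrist_force'],s['position'])
move_l([.4222,.3212,.16],feed=.12)
sleep(.2)
s=sense();print(s['time_s'],s['finger_gap'],s['wrist_force'])
C=cam('wrist');im,d=camera('wrist');np.savez('w3.npz',im=im,d=d,K=C[0],R=C[1],t=C[2])
cv2.imwrite('pics/w3.png',im[:,:,::-1])
E
```

```text
[0.42309049 0.3208646  0.12037574] [0.12254922 0.04136473 1.01402187]
False
[0.42274455 0.32154251 0.05115777]
0.022366842794811933 [-1.81339148 -0.97371272  6.34343789] [0.42244184 0.32150124 0.05128107]
7.5333 0.022898969798005726 [ 0.12738663 -0.13278597 -1.74554941]
```

View pics/w3.png

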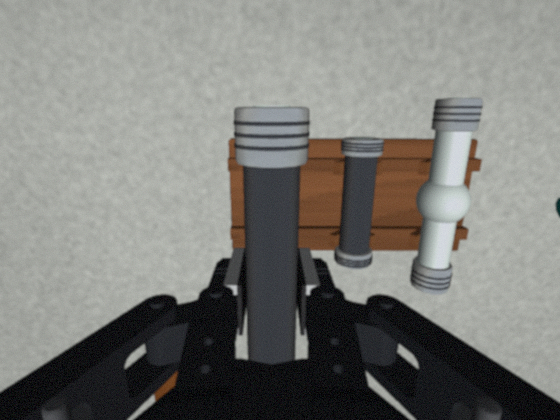

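```bash
python3 - <<'E'
from h import *
w=np.load('w3.npz');T=camera_params('wrist')['tool_from_camera']
P=cloud((w['K'],T[:3,:3],T[:3,3]),w['d'])*1000
for v in list(range(108,170,6))+list(range(175,260,10)):
    r=P[v,235:310];k=(r[:,0]>-30)&(r[:,0]<30)
    q=r[k]
    if len(q): print(v,len(q),'toolx min',np.round(np.percentile(q[:,0],5),1),'y',np.round(np.median(q[:,1]),1),'z',np.round([q[:,2].min(),q[:,2].max()],1))
E
```

```text
108 74 toolx min -0.7 y 74.1 z [-14.5  14.1]
114 75 toolx min -1.0 y 72.0 z [-14.3  14.6]
120 74 toolx min -1.1 y 69.9 z [-14.3  14.9]
126 73 toolx min -1.2 y 67.8 z [-14.5  14.1]
132 75 toolx min -0.9 y 65.7 z [-14.6  14.6]
138 73 toolx min -1.4 y 63.6 z [-14.9  14.5]
144 75 toolx min -0.9 y 61.3 z [-14.5  14.9]
150 74 toolx min -1.3 y 59.2 z [-15.2  14.8]
156 70 toolx min -1.0 y 56.9 z [-14.6  14.2]
162 70 toolx min -0.8 y 54.7 z [-14.2  13.9]
168 58 toolx min 1.9 y 52.0 z [-11.9  11.5]
175 58 toolx min 2.1 y 49.3 z [-12.   11.5]
185 56 toolx min 1.9 y 45.3 z [-11.4  11.1]
195 56 toolx min 1.9 y 41.2 z [-11.6  11.3]
205 55 toolx min 1.6 y 37.1 z [-11.8  11.5]
215 55 toolx min 1.8 y 32.9 z [-11.9  11. ]
225 54 toolx min 2.0 y 28.7 z [-11.4  11.2]
235 54 toolx min 2.1 y 24.3 z [-11.5  11.4]
245 54 toolx min 1.7 y 19.9 z [-11.7  11.5]
255 75 toolx min 2.0 y 14.8 z [-16.4  16.5]
```

```bash
python3 - <<'E'
from h import *
w=np.load('w1.npz');L=(cloud((w['K'],w['R'],w['t']),w['d'])-pc)@Rc*1000
for v in (150,180,195,205,220):
    print(v,[tuple(int(i) for i in np.round(L[v,u])) for u in range(140,215,6)])
for z in (110,60,14):
    q=inverse_kinematics(W_(0,0,z),toolR(Rc,0));print(np.round(q,2))
movep(W_(0,0,110),toolR(Rc,0));sleep(.2)
s=sense();print(s['time_s'],(np.array(s['position'])-pc)@Rc*1000,s['finger_gap'],s['wrist_force'])
im,d=camera('wrist');cv2.imwrite('pics/w4.png',im[:,:,::-1])
E
```

```text
150 [(-83, 46, 52), (-78, 47, 54), (-72, 47, 55), (-67, 47, 55), (-62, 47, 57), (-56, 47, 58), (-51, 47, 60), (-46, 47, 61), (-60, 39, -12), (-53, 39, -11), (-47, 39, -10), (-41, 39, -9), (-34, 39, -7)]
180 [(-192, -34, -203), (-81, 21, 52), (-75, 21, 54), (-69, 22, 56), (-64, 22, 58), (-58, 23, 59), (-53, 23, 60), (-48, 23, 61), (-43, 23, 62), (-56, 7, -12), (-49, 7, -12), (-42, 8, -9), (-36, 8, -7)]
195 [(-202, -64, -219), (-82, 8, 53), (-77, 8, 53), (-70, 9, 57), (-65, 9, 58), (-60, 9, 58), (-54, 10, 60), (-48, 11, 64), (-43, 11, 63), (-57, -9, -12), (-50, -9, -12), (-44, -9, -10), (-36, -8, -6)]
205 [(-210, -86, -232), (-83, -1, 53), (-78, -1, 52), (-72, -1, 54), (-66, 0, 57), (-52, 8, 83), (-48, 8, 83), (-46, 5, 73), (-43, 3, 66), (-58, -21, -13), (-51, -20, -12), (-44, -20, -10), (-38, -19, -8)]
220 [(-221, -121, -249), (-210, -121, -250), (-79, -15, 53), (-73, -14, 56), (-68, -14, 56), (-62, -13, 59), (-48, -4, 84), (-46, -7, 75), (-45, -11, 63), (-59, -38, -14), (-52, -37, -12), (-45, -37, -10), (-38, -36, -7)]
[-0.85  0.34  0.75  1.91  0.3   1.05 -0.24]
[-0.79  0.4   0.74  1.96  0.28  0.93 -0.22]
[-0.73  0.46  0.73  2.    0.26  0.82 -0.2 ]
9.2333 [1.38192297e-02 9.77258775e-01 1.10166532e+02] 0.022743569419106362 [ 0.46704391  1.16659957 -1.44489775]
```

View pics/w4.png

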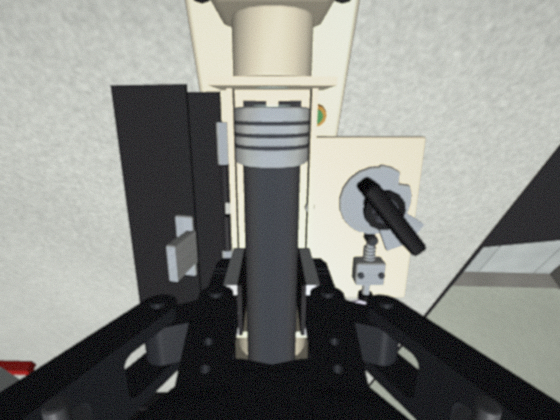

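```bash
python3 - <<'E'
from h import *
print(move_l(W_(0,0,40),feed=.1,until_force=8));sleep(.2)
s=sense();print(s['time_s'],(np.array(s['position'])-pc)@Rc*1000,s['finger_gap'],s['wrist_force'])
C=cam('wrist');im,d=camera('wrist');cv2.imwrite('pics/w5.png',im[:,:,::-1]);np.savez('w5.npz',im=im,d=d,K=C[0],R=C[1],t=C[2])
im,d=camera('scene');crop(im,140,110,340,260,4,'s5.png')
E
```

```text
False
10.3333 [ 0.34307271  0.11213027 40.52346089] 0.023008168326015564 [ 1.12389463  0.61494832 -1.55176291]
```

View pics/w5.png

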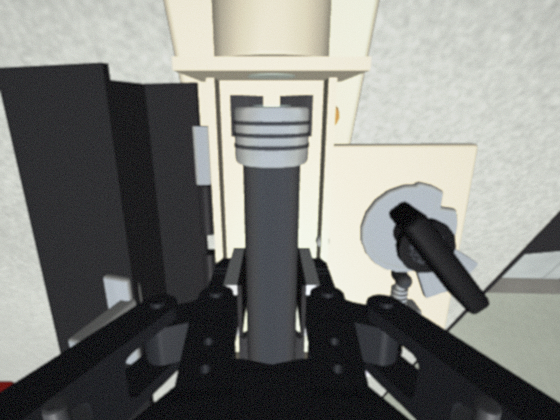

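View pics/s5.png

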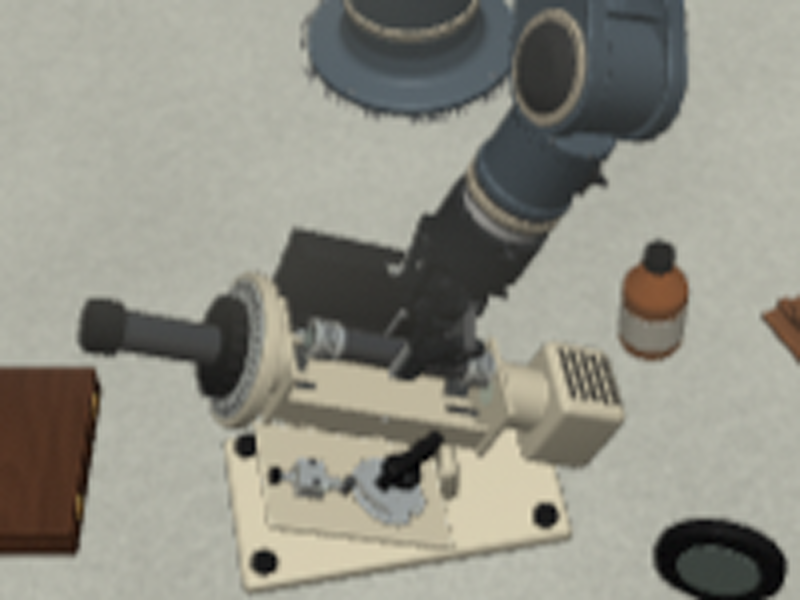

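```bash
python3 - <<'E'
from h import *
print(move_l(W_(0,0,22),feed=.06,until_force=8))
def st():
    s=sense();print(s['time_s'],(np.array(s['position'])-pc)@Rc*1000,s['finger_gap'],np.array(s['wrist_force'])@Rc)
st()
print(move_l(W_(0,0,9),feed=.02,until_force=6));st();sleep(.2);st()
im,d=camera('wrist');cv2.imwrite('pics/w6.png',im[:,:,::-1])
im,d=camera('scene');crop(im,140,110,340,260,4,'s6.png')
E
```

```text
False
10.8833 [-0.44312358 -0.14065475 21.3957704 ] 0.02255021758025085 [ 0.01305462  1.19601593 -1.2445437 ]
True
11.3417 [ 0.44827816  0.09585548 14.50079598] 0.02257854717940898 [-0.46680544 -0.30644443  3.05485993]
11.5417 [ 0.40742699  0.11233076 14.47235369] 0.02251226505369404 [ 0.72181217 -2.42209026  5.12108245]
```

View pics/w6.png

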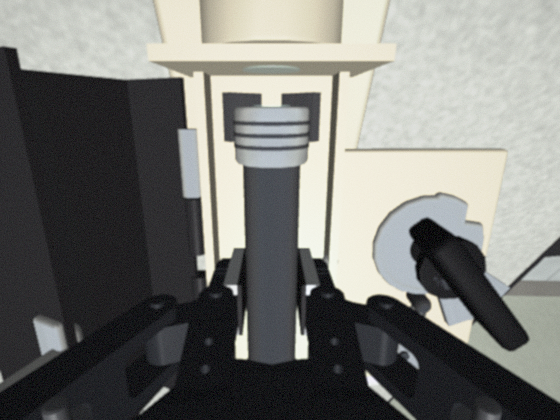

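View pics/s6.png

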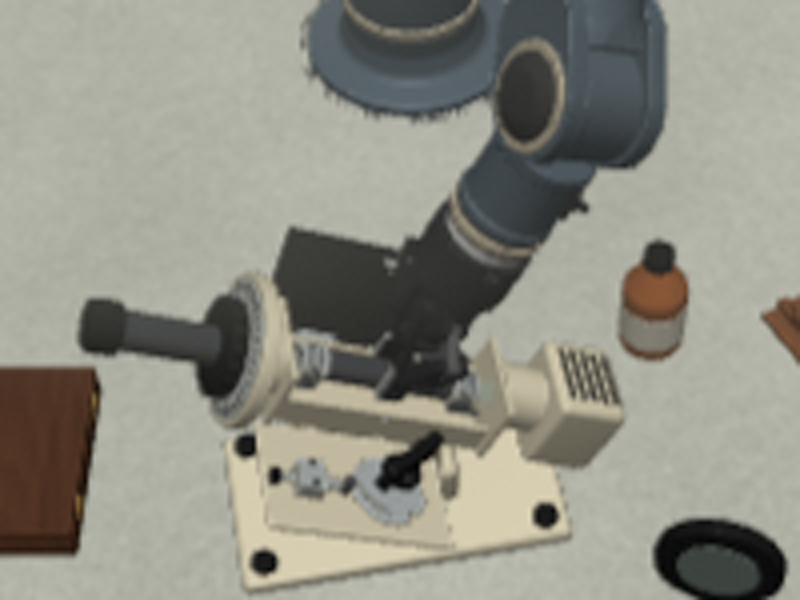

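```bash
python3 - <<'E'
from h import *
def st():
    s=sense();print(s['time_s'],(np.array(s['position'])-pc)@Rc*1000,s['finger_gap'],np.array(s['wrist_force'])@Rc)
print(move_l(W_(0,0,13.3),feed=.02,until_force=8));st()
command_gripper(.031);st();sleep(.4);st()
C=cam('wrist');im,d=camera('wrist');cv2.imwrite('pics/w7.png',im[:,:,::-1]);np.savez('w7.npz',im=im,d=d,K=C[0],R=C[1],t=C[2])
E
```

```text
False
11.8917 [ 0.48554048  0.0873536  14.42312276] 0.022569856990037756 [-4.60337142 -0.3083152  11.71151605]
12.1417 [-0.0654423   0.02719911 13.10448938] 0.031272719886108656 [0.17241933 0.00510084 0.20396589]
12.5417 [-0.15479578 -0.05221554 13.1488948 ] 0.030790254413235824 [-0.11579384  0.40038779  0.23107392]
```

View pics/w7.png

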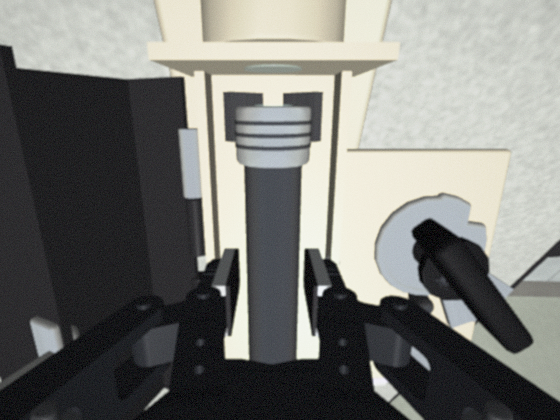

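```bash
python3 - <<'E'
from h import *
def st():
    s=sense();print(s['time_s'],(np.array(s['position'])-pc)@Rc*1000,s['finger_gap'],np.array(s['wrist_force'])@Rc)
print(move_l(W_(0,0,40),feed=.08,until_force=5));st()
move_l(W_(0,0,150),feed=.2);st()
C=cam('wrist');im,d=camera('wrist');cv2.imwrite('pics/w8.png',im[:,:,::-1]);np.savez('w8.npz',im=im,d=d,K=C[0],R=C[1],t=C[2])
L=(cloud(C,d)-pc)@Rc*1000
for y in (-70,-60,-30,0,30,60,70):
    m=(abs(L[...,1]-y)<3)&(abs(L[...,0])<20)&(L[...,2]>2)&(L[...,2]<25)
    q=L[m];print(y,m.sum(), np.round(np.percentile(q[:,2],95),1) if m.sum() else '',np.round([q[:,0].min(),q[:,0].max()],1) if m.sum() else '')
E
```

```text
False
13.075 [2.71413146e-02 1.10323287e-01 4.02165266e+01] 0.031146382643266638 [ 0.68633342 -0.41597361  0.47710626]
13.775 [-8.14291801e-01 -8.33855252e-02  1.48865591e+02] 0.031022036818245467 [ 0.30733226  0.12391634 -0.65008196]
-70 186 16.1 [-14.7  14.6]
-60 204 15.9 [-14.6  14.4]
-30 177 12.9 [-11.6  11.3]
0 198 12.9 [-11.3  11.8]
30 210 13.4 [-11.   11.2]
60 287 16.2 [-14.7  14.8]
70 293 16.0 [-14.6  14.7]
```

View pics/w8.png

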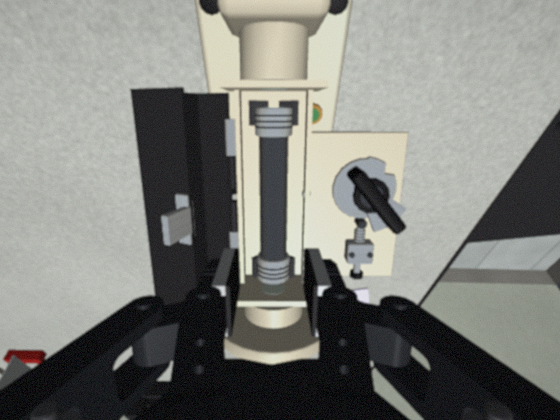

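Tube is seated: the cloud gives caps at ±14.6 mm in x, level along y, top about 1 mm high. Next is the cover. I'll check IK for the path along its arc, then push it.

```bash
cat >> h.py <<'E'
def coverpt(th,s=64,off=32): return np.array([s*np.cos(th)-off*np.sin(th)-36, s*np.sin(th)+off*np.cos(th)-12])
def tcp_for(th,s=64,w=14.5,over=2):
    p=coverpt(th,s,32); return W_(p[0]-w,0,p[1]+25)
def st():
    s=sense();print(round(s['time_s'],2),np.round((np.array(s['position'])-pc)@Rc*1000,1),round(s['finger_gap'],4),'F',np.round(np.array(s['wrist_force'])@Rc,1));return s
E
python3 - <<'E'
from h import *
R=toolR(Rc,0)
for P in [W_(-140,0,150),W_(-140,0,70)]+[tcp_for(t) for t in (2.0,1.8,1.5,1.2,.9,.6,.3,.1)]:
    q=inverse_kinematics(P,R);print(np.round((P-pc)@Rc*1000),None if q is None else np.round(q,2))
E
```

```text
[-140.   -0.  150.] [-1.14 -0.01  0.77  2.13  0.5   1.23 -0.55]
[-140.    0.   70.] [-1.03  0.11  0.8   2.24  0.49  0.98 -0.49]
[-106.   -0.   58.] [-0.95  0.21  0.8   2.19  0.43  0.92 -0.4 ]
[-96.   0.  68.] [-0.95  0.21  0.79  2.15  0.42  0.95 -0.39]
[-78.  -0.  79.] [-0.93  0.23  0.78  2.11  0.4   0.97 -0.36]
[-57.  -0.  84.] [-0.91  0.26  0.77  2.06  0.37  0.98 -0.33]
[-36.  -0.  83.] [-0.87  0.31  0.76  2.01  0.34  0.98 -0.29]
[-16.   0.  76.] [-0.84  0.35  0.76  1.98  0.31  0.96 -0.25]
[ 1. -0. 62.] [-0.8   0.4   0.75  1.95  0.28  0.93 -0.22]
[10.  0. 51.] [-0.77  0.43  0.74  1.94  0.26  0.91 -0.2 ]
```

```bash
python3 - <<'E'
from h import *
command_gripper(0,30)
move_l(W_(-135,0,150),feed=.2);st()
print(move_l(W_(-130,0,62),feed=.15,until_force=10));st()
for t in (1.95,1.75,1.55,1.35,1.15,.95,.75,.55,.4):
    h=move_l(tcp_for(t),feed=.08,until_force=20);st()
    if h: print('STOP',t);break
im,d=camera('scene');crop(im,140,110,340,260,4,'s9.png')
C=cam('wrist');im,d=camera('wrist');cv2.imwrite('pics/w9.png',im[:,:,::-1])
E
```

```text
15.05 [-134.1   -0.   150.4] 0.0002 F [ 0.1 -0.7  0.8]
False
15.79 [-1.292e+02 -1.000e-01  6.240e+01] 0.0001 F [0.5 0.3 0.4]
16.27 [-103.8   -0.    60.7] -0.0001 F [ 0.9 -0.7 -0.6]
16.59 [-93.7   0.   70.5] -0.0002 F [-3.7 -0.3  2.4]
16.92 [-80.5   0.1  77.9] -0.0001 F [-0.2 -0.4  0.7]
17.24 [-67.1  -0.1  82.5] -0.0 F [-0.8 -0.3  0.1]
17.57 [-52.7  -0.   84.8] 0.0002 F [ 1.1 -0.5  3.1]
17.89 [-37.7   0.1  84.6] -0.0002 F [1.  0.1 6.6]
18.22 [-26.6  -0.1  79.3] -0.0001 F [-1.   0.4  0.2]
18.54 [-13.3  -0.2  73.1] 0.0001 F [-0.2 -0.1  0.4]
18.82 [-4.2 -0.1 67. ] -0.0002 F [-0.   0.1 -0.1]
```

View pics/w9.png

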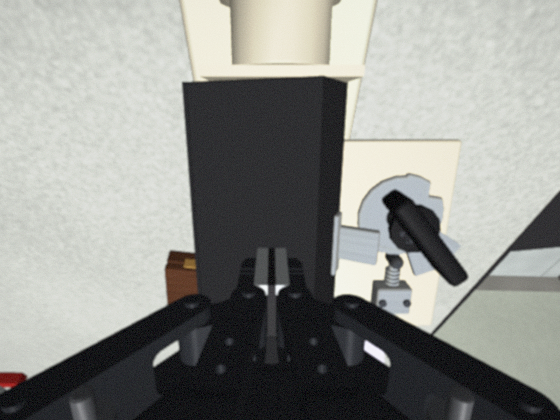

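View pics/s9.png

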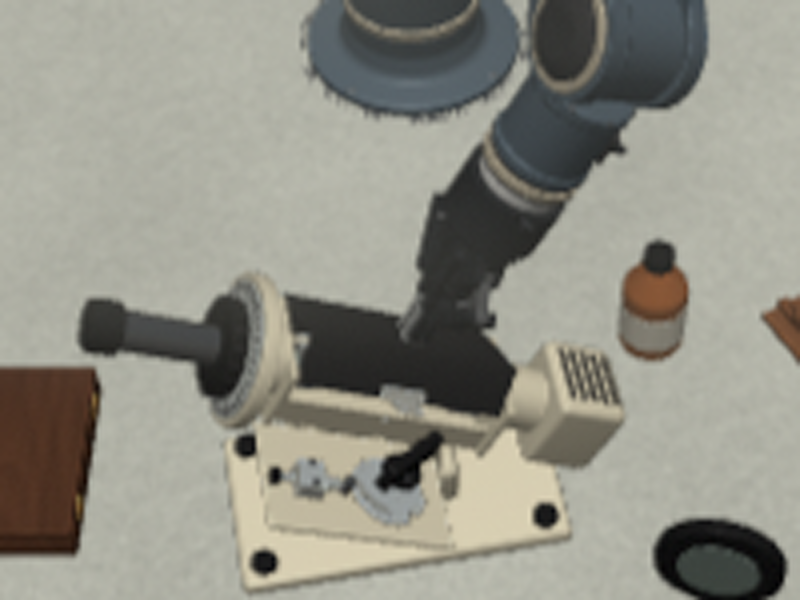

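```bash
python3 - <<'E'
from h import *
move_l(W_(18,0,82),feed=.12);st()
for z in (62,54,50,47,45,43.5,42):
    h=move_l(W_(19,0,z),feed=.05,until_force=24);st()
    if h: print('stop',z);break
sleep(.1);st()
move_l(W_(19,0,150),feed=.2)
C=cam('wrist');im,d=camera('wrist');cv2.imwrite('pics/w10.png',im[:,:,::-1]);np.savez('w10.npz',im=im,d=d,K=C[0],R=C[1],t=C[2]);st()
L=(cloud(C,d)-pc)@Rc*1000
m=(L[...,0]>-30)&(L[...,0]<33)&(abs(L[...,1]-30)<50)&(L[...,2]>12)&(L[...,2]<45)
q=L[m];print(np.linalg.lstsq(np.c_[q[:,:2],np.ones(len(q))],q[:,2],rcond=None)[0])
E
```

```text
19.29 [17.8  0.  82. ] 0.0001 F [-0.5 -0.  -0.2]
19.84 [17.8 -0.2 61.1] -0.0004 F [-0.6  0.4 -0.3]
20.15 [18.3 -0.1 53.3] -0.0001 F [ 0.8 -0.4 -0.7]
20.4 [18.7 -0.  49.8] 0.0004 F [ 0.8 -0.4 -1.1]
20.65 [18.5 -0.  46.6] -0.0003 F [-1.   0.6 -0.9]
20.9 [18.7 -0.  44.8] -0.0002 F [ 0.3 -0.9 -0.5]
21.15 [19.1  0.  44.2] -0.0001 F [-2.2 -0.9  6.3]
21.4 [19.2  0.  44.1] -0.0004 F [-6.4 -1.9 18.4]
21.5 [19.2  0.  44.1] -0.0002 F [-6.1 -0.8 17.9]
22.24 [ 18.   -0.2 148.5] -0.0005 F [-0.4 -0.   0.4]
[ 2.69721999e-04 -1.55333363e-04  2.05507462e+01]
```

View pics/w10.png

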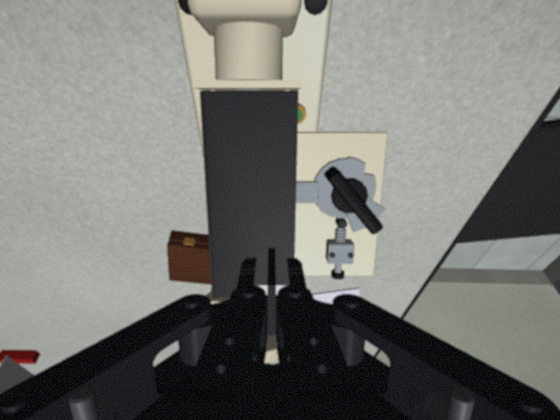

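```bash
python3 - <<'E'
from h import *
w=np.load('w10.npz');im=w['im'].astype(int);L=(cloud((w['K'],w['R'],w['t']),w['d'])-pc)@Rc*1000
X,Y,Z=[L[...,i] for i in range(3)]
m=(np.hypot(X-86,Y)<45)&(Z>12)&(Z<28)&(X>48)
q=L[m];print(m.sum(),np.percentile(Z[m],[5,50,95]))
top=m&(Z>np.percentile(Z[m],50)-2.5);
q=L[top][:,:2].astype(np.float32)
(c,s,a)=cv2.minAreaRect(q);print(c,s,a, q.mean(0))
u,ss,v=np.linalg.svd(q-q.mean(0),full_matrices=False);print(v[0],np.arctan2(v[0,1],v[0,0]))
for a in (0.03,.6,1.2,1.8,2.3,2.4):
    for dz in (21,):
        k=inverse_kinematics(W_(86,0,dz-6+0),toolR(Rc,2.3-a+np.pi/2+np.pi));print(a,np.round(k,2))
E
```

```text
1132 [17.72649857 20.22846879 21.4692139 ]
(85.74596405029297, -0.06665802001953125) (11.934073448181152, 63.19129180908203) 40.287254333496094 [85.00421     0.74075115]
[ 0.64527476 -0.7639506 ] -0.8694135
0.03 [-0.57  0.56  0.58  1.79  0.25  0.9   0.52]
0.6 [-0.64  0.58  0.68  1.79  0.17  0.89  0.02]
1.2 [-0.7   0.61  0.79  1.79  0.09  0.88 -0.51]
1.8 [-0.76  0.65  0.88  1.8   0.    0.87 -1.03]
2.3 [-0.82  0.71  1.    1.8  -0.11  0.87 -1.42]
2.4 [-0.83  0.72  1.02  1.8  -0.14  0.87 -1.5 ]
```

```bash
python3 - <<'E'
from h import *
def K(a): return toolR(Rc,2.3-a+np.pi*1.5)
command_gripper(.042,40)
movep(W_(85.8,0,110),K(.03));st()
print(move_l(W_(85.8,0,40),feed=.12,until_force=8));st()
print(move_l(W_(85.8,0,24),feed=.06,until_force=8));st()
command_gripper(0,40);st()
im,d=camera('wrist');cv2.imwrite('pics/w11.png',im[:,:,::-1])
E
```

```text
23.44 [ 8.56e+01 -1.00e-01  1.10e+02] 0.0422 F [-0.6 -0.3  0.4]
False
24.18 [86.3  0.1 40.7] 0.042 F [-0.5  0.6 -0.5]
False
24.59 [85.6 -0.1 23.6] 0.0419 F [-0.2 -0.  -0.1]
24.97 [86.2  0.2 24.4] 0.011 F [ 1.1 -0.4  1. ]
```

View pics/w11.png

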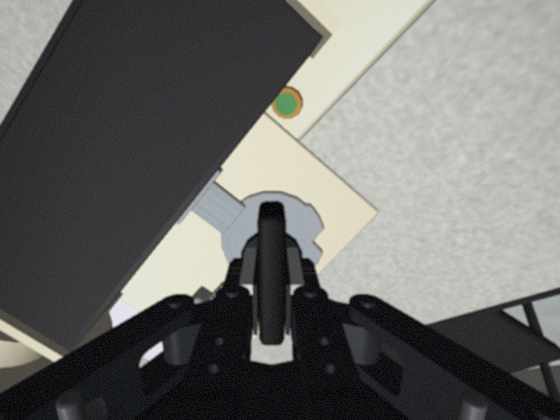

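```bash
python3 - <<'E'
from h import *
def K(a): return toolR(Rc,2.3-a+np.pi*1.5)
P=sense()['position']
P=W_(86,0.05,24)
for a in list(np.arange(.25,2.25,.25))+[2.15,2.3]:
    try: h=move_l(P,K(a),feed=.1,until_force=20)
    except Unreachable as e: print('unreach',a,e);break
    s=sense();z=Rc.T@np.array(s['tcp_rot'])[:,2];ang=np.arctan2(z[1],z[0]);aa=(2.3+1.5*np.pi-ang)%(2*np.pi)
    print(round(a,2),round(aa,3),round(s['time_s'],2),'F',np.round(np.array(s['wrist_force'])@Rc,1),'M',np.round(np.array(s['ft_torque'])@Rc,2),s['finger_gap'])
    if h: print('STOP');break
E
```

```text
0.25 0.247 25.38 F [-0.2  0.3  3.6] M [ 0.53 -0.03 -0.06] 0.010842341366644605
0.5 0.497 25.78 F [-0.2  0.1  3.9] M [0.61 0.05 0.  ] 0.01114084595677515
0.75 0.746 26.18 F [0.4 1.4 5.5] M [ 0.7  -0.04 -0.  ] 0.011308486708744694
1.0 0.998 26.58 F [0.5 0.4 5.5] M [ 0.71 -0.06  0.02] 0.01125397144533466
1.25 1.249 26.98 F [0.5 1.5 6.1] M [ 0.72 -0.12 -0.05] 0.011199977397124434
1.5 1.499 27.38 F [0.7 0.3 6.8] M [ 0.82 -0.13  0.  ] 0.010964445445306704
1.75 1.749 27.78 F [1.5 1.5 6.7] M [ 0.81 -0.12 -0.04] 0.011221342623705985
2.0 1.999 28.18 F [1.1 2.  7.4] M [ 0.8  -0.15 -0.04] 0.011091240724109464
2.15 2.15 28.48 F [1.8 1.8 7.2] M [ 0.78 -0.15 -0.18] 0.011018828599007565
2.3 2.299 28.78 F [2.2 0.7 5.7] M [ 0.77 -0.19 -0.06] 0.010915132604477757
```

Turned home at 2.30. I'll release, retreat and check.

```bash
python3 - <<'E'
from h import *
command_gripper(.035);sleep(.3);st()
print(move_l(W_(86,0,50),feed=.08,until_force=6));st()
move_l(W_(86,0,140),feed=.2)
movep(W_(30,0,190),toolR(Rc,0));sleep(.2)
C=cam('wrist');im,d=camera('wrist');np.savez('w12.npz',im=im,d=d,K=C[0],R=C[1],t=C[2]);st()
cv2.imwrite('pics/w12.png',im[:,:,::-1]);crop(im,180,70,400,300,3,'w12c.png')
L=(cloud(C,d)-pc)@Rc*1000;X,Y,Z=[L[...,i] for i in range(3)]
m=(np.hypot(X-86,Y)<45)&(Z>12)&(Z<28)&(X>48);top=m&(Z>np.percentile(Z[m],50)-2.5)
q=L[top][:,:2].astype(np.float32);print(cv2.minAreaRect(q));v=np.linalg.svd(q-q.mean(0),full_matrices=False)[2]
print('bar ang',np.arctan(v[0,1]/v[0,0]))
m=(X>-30)&(X<33)&(abs(Y-20)<50)&(Z>12)&(Z<45);q=L[m];print('hood',np.linalg.lstsq(np.c_[q[:,:2],np.ones(len(q))],q[:,2],rcond=None)[0])
E
```

```text
29.44 [85.9  0.  23.9] 0.0351 F [-0.7 -0.2  1. ]
False
29.92 [86.3  0.2 50.7] 0.0352 F [-0.9  0.5 -0.1]
31.87 [3.000e+01 1.000e-01 1.896e+02] 0.0352 F [-0.4  0.3 -0.2]
((85.62908935546875, -0.37929439544677734), (12.04110050201416, 63.17229461669922), 89.85472869873047)
bar ang 0.0023780721
hood [-2.61055533e-04 -4.78919298e-04  2.06017272e+01]
```

View pics/w12c.png

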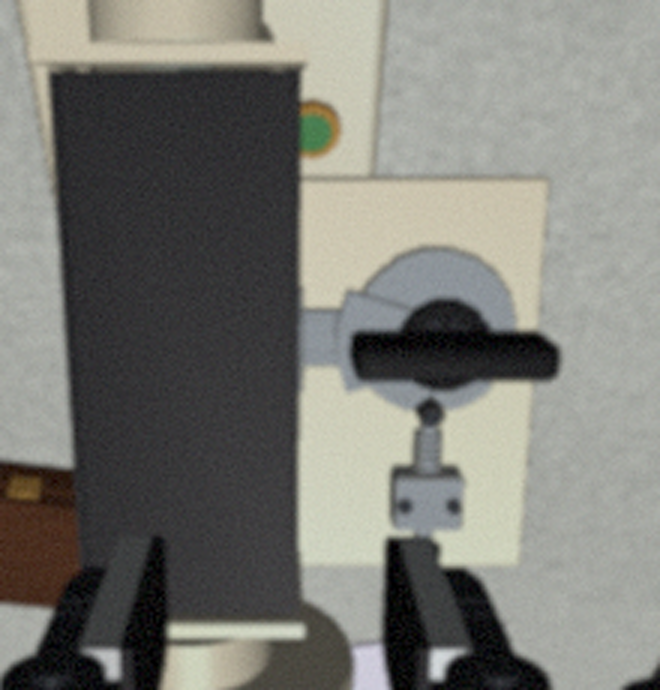

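The crop shows the hood shut. The bar at crop (455,357) lies along x, the sector is over the tongue at (345,340), and the roller at (430,410) is inside the cam rim.

```bash
python3 - <<'E'
from h import *
st();finish_job()
E
```

```text
31.87 [3.000e+01 1.000e-01 1.896e+02] 0.0352 F [-0.4  0.3 -0.2]
the job is handed in; nothing more can be done
```

The job is done and handed in at about 32 s of robot time. The long plain tube is in both saddles, the cover is shut, and the lock knob is turned home. `finish_job()` reports no verdict.

- **Tube:** Before I closed the cover, the wrist camera's depth put it centred to within 1 mm across and level along the slope. It measured about 1 mm high, which is within the depth error. It left the fingers with almost no force. I could not see it again once the cover was shut.
- **Cover:** I swung it over by its top and pressed with about 18 N. The top then measured flat with the compartment (tilt under 0.001 rad, height 20.6 mm against 20 nominal). The approach showed no clear jump at the catch, so I judged it shut from the hard stop and the flat top. It stayed flat after I let go.
- **Lock:** I turned the knob from about 0.03 to 2.30 rad. After release the bar lay along x to within 0.003 rad, the sector covered the tongue, and the follower's roller sat inside the cam rim. I judged the follower by eye and did not measure its travel.
- **Surroundings:** The arm was clear and touching nothing when I handed in. The other tubes were still in the rack when I lifted the long one, and I saw no contact with them or the bystanders. I did not measure their positions again at the end.

One disagreement: the camera put the compartment about 1 mm higher than its stated 165 mm. I used a value between the two and stopped the final descents on contact force.

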